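Clear the light path and hold a cuvette in it by its frosted faces

TASK

The alignment aperture is still standing in the light between the lamp and the camera: put it away, standing upright in the open drawer, and push the drawer fully shut. Then take the stoppered cuvette out of the rack by its two broad frosted faces only, with no finger on the clear end windows or the stopper, and finish while still holding it, upright and still, in the light path about midway between lamp and camera, so that the light runs lengthwise through the lower half of both clear windows. Leave the spare cuvettes, the sample box and the jar alone.

Things in the scene. Friction and masses are not known exactly. Their poses are not given: they have to be found in the camera images.
- station: Optical station, fixed: aluminium breadboard 120 x 300 mm, 12 mm thick. Origin: centre of its underside, on the work surface. Own y runs along the light path, from the camera (black lens, grey body, at -y) to the lamp (black tube, finned heat sink, at +y). Both stand on short posts and are up to 37 mm thick about the light path; highest point 81 mm above the work surface.
- beam_mid (a point): The point of the light path midway between the two lenses, 62 mm above the work surface. Same axes as the station: y along the light, z up. The free gap between the lens faces is 110 mm (55 mm to each side of this point).
- aperture: Alignment aperture, loose, 0.12 to 0.2 kg, standing on the breadboard in the gap: steel foot 40 x 40 x 10 mm, round post 13 mm thick, and on it a black square plate 28 mm wide (own x) x 28 mm high x 8 mm thick (own y) with a 10 mm hole. The plate spans heights 36 to 64 mm above the foot's underside. Origin: centre of the foot's underside, own z up.
- unit: Desktop drawer unit, fixed, grey with one white-fronted drawer: 240 mm deep (own x) x 190 mm wide (own y) x 125 mm high. Origin: centre of its underside, on the work surface. The front faces its own -x. Something lies on the rear of its top, up to 30 mm high, 110 mm behind the front and farther.
- unit_drawer0 (a joint): The drawer's slide: 0 = fully shut, value = metres pulled out towards the unit's own -x (starts 0.125 to 0.145). It runs freely (about 1 N friction, light damping) and stays where it is left.
- drawer_floor (a point): Centre of the drawer's inner floor (22 mm above the work surface); moves with the drawer, axes as the unit's. Inside 195 mm deep (own x), 148 mm wide; walls rise 81 mm above the floor, the front panel 90 mm. The front part, as deep as the drawer is pulled out, is open from above; behind it the unit's top leaves 91 mm of height, so the aperture fits in standing.
- unit_drawer0_handle (a point): Middle of the drawer's straight bar handle (95 mm long along the unit's own y, 11 mm thick), 35 mm in front of the drawer's front face and 87 mm above the work surface; moves with the drawer. Pushing on it shuts the drawer.
- rack: Grey plastic cuvette rack, fixed, 150 mm (own x) x 40 mm (own y) x 28 mm high, with three rectangular wells 18 mm deep in line along its own x, 45 mm apart, their floors 10 mm above the work surface; each is about 3 mm longer and wider than a cuvette. Origin: centre of its underside.
- cuvette: The stoppered cuvette, loose, 20 to 31 g, upright in one of the rack's three wells: glass cell 22.5 mm long (own x, along the rack's x) x 12.5 mm wide (own y) x 45 mm high, plus a round white stopper 10 mm thick, 10 mm high on top. Broad faces (own +y, -y) frosted; narrow ends (own +x, -x) clear windows. Origin: centre of underside. Its upper 27 mm and the stopper stand above the rack.
- window_a (a point): Middle of the lower half of the clear window at the cuvette's own +x end: 11.25 mm from the axis, 12 mm above the underside.
- window_b (a point): The same point of the clear window at the cuvette's own -x end.
- spare_a: Spare cuvette without stopper (open top), otherwise like the stoppered one, in another well. Leave alone.
- spare_b: Second spare cuvette without stopper, in the remaining well. Leave alone.
- sample_box: Flat closed sample box of clear plastic, 64 x 64 x 20 mm, loose on the work surface. Leave alone.
- jar: Small amber glass jar with a white cap, 52 mm thick, 62 mm high, loose on the work surface. Leave alone.
Things that resemble listed ones, but are neither listed nor needed, are in the scene too. Leave any purple look-alike of the cuvette alone. Several things look just like the rack: the one meant starts farthest from the robot's base.

How it is judged:
On the way, in this order (a step that is already met when the one before it is completed fails the run):
1. the aperture stands upright in the drawer and is let go (x of aperture in the frame of drawer_floor between -0.085 and 0.085 m and y of aperture in the frame of drawer_floor between -0.065 and 0.065 m and z of aperture in the frame of drawer_floor between -0.006 and 0.006 m and angle between aperture's own z axis and vertical below 0.15 rad and contact force between the fingers and aperture below 0.1 N), for 0.2 s.
2. the drawer is fully shut with the aperture standing in it (x of aperture in the frame of drawer_floor between -0.085 and 0.085 m and y of aperture in the frame of drawer_floor between -0.065 and 0.065 m and z of aperture in the frame of drawer_floor between -0.006 and 0.006 m and angle between aperture's own z axis and vertical below 0.15 rad and value of joint unit_drawer0 below 0.004 m), for 0.2 s.
3. the stoppered cuvette is lifted out of the rack, gripped on both frosted faces (contact force between the fingers and cuvette_c0 above 1 N and contact force between the fingers and cuvette_c1 above 1 N and height (world z) of cuvette above 0.035 m and contact force between cuvette and rack below 0.1 N), for 0.2 s.
At the end, for the whole second after the job is handed in: Aperture upright (0.15 rad) on the drawer floor, drawer within 4 mm of shut. Cuvette at rest, upright (0.15 rad), over 1 N on each frosted face, touching only the fingers, within 30 mm of mid-gap; light path within 4.5 mm sideways, 9 mm in height of the middle of both windows' lower halves (all of step 2 and contact force between the fingers and aperture below 0.1 N and contact force between the fingers and cuvette_c0 above 1 N and contact force between the fingers and cuvette_c1 above 1 N and contact force between cuvette and station below 0.1 N and contact force between cuvette and rack below 0.1 N and contact force between cuvette and unit below 0.1 N and x of window_a in the frame of beam_mid between -0.0045 and 0.0045 m and z of window_a in the frame of beam_mid between -0.009 and 0.009 m and x of window_b in the frame of beam_mid between -0.0045 and 0.0045 m and z of window_b in the frame of beam_mid between -0.009 and 0.009 m and y of cuvette in the frame of beam_mid between -0.03 and 0.03 m and angle between cuvette's own z axis and vertical below 0.15 rad and linear speed of cuvette below 0.02 m/s and angular speed of cuvette below 0.3 rad/s); the arm keeps its last pose, push and grip.
It fails at once if a finger presses on a clear window of the cuvette (contact force between the fingers and cuvette_c2 above 0.5 N or contact force between the fingers and cuvette_c3 above 0.5 N).
It fails at once if a finger presses on the stopper (contact force between the fingers and cuvette_c5 above 0.5 N).
It fails at once if the aperture is tipped over (angle between aperture's own z axis and vertical above 0.6 rad).
It fails at once if a spare cuvette, the sample box or the jar is disturbed (distance of any of spare_a, spare_b, sample_box, jar from where it was at the start of the episode above 0.015 m).
It also fails if it takes over 61 s, if anything falls off the work surface, if the arm or the gripper's body presses on something with over 40 N, if the wrist force passes 120 N, or if a joint passes its speed limit or range.

ROBOT

A 6-joint arm with a two-finger parallel gripper is mounted at the origin on the work surface. World frame = base frame: x ahead of the robot, y to its left, z up, the work surface at z = 0. Lengths are in m, angles in rad, forces in N, time in s.
With the tool pointing down it reaches from about 0.35 to 0.725 m from the base axis. Payload 4.3 kg.
Tool frame: the origin (TCP) lies on the front face of the gripper's body, between the roots of the fingers; the fingertips stand 73 mm ahead of it and the grasp point (between the pads) lies 54 mm ahead of it (tcp_to_grasp is the distance from the TCP to the grasp point, in m); z points along the fingers, x is the direction in which the jaws open and shut, and the axes are right-handed (so a half turn about z gives the same grasp; the last joint's range is limited). The gripper opens to 85 mm and grips with 20 to 120 N. Pads are 22 mm wide; open, the fingers measure 114 mm over their backs; the gripper's body (76 mm by 85 mm) begins 54 mm behind the grasp point. The pads swing forward as they close: fully open they stand 13 mm farther back than shut.
Start: joints at [1.065, 0.377, 0.081, 1.274, 0, 1.46], TCP at [0.222, 0.531, 0.304] pointing down, gripper open.
Joint ranges: [-2.72, 2.72], [-0.84, 1.66], [-1.02, 1.22], [-1.77, 2.12], [-1.37, 1.28], [-3.14, 3.14]. Speed limits (rad/s): [2.57, 2.57, 3.14, 3.14, 3.14, 3.14].

INTERFACE

Orientations are given as a 3x3 rotation matrix whose columns are the frame's x, y, z axes.
In Python, from rig import * gives the robot as it stands.
- The arm moves only by the shell command python3 -m inch 'ROWS' [FORCE]. ROWS is JSON, a list of rows, each a list of 7 numbers: the shift along the tool's x, y, z in mm, then the turn, a rotation vector about the tool's x, y, z in rad, then the finger opening in mm, from 0 to 85.4. A call has 1 to 12 rows; each row shifts and turns the commanded pose from where the row before left it, along the tool's axes as they then stand; what a row does not reach is not made up. A row lasts 1/12 s, in which the tool goes at most 41.7 mm and 7.16 degrees, less where a joint would pass 70% of its speed; a pose out of reach is approached as far as the arm can. A call with a gripper value outside its range is refused whole. The fingers move at their own pace and stop on an object; FORCE is the grip in N (left out, the last holds). Time passes only in rows, so rows that do not move let the fingers close. It gives the time, the measured TCP pose, the force and the opening at its end, in the units of the state.
- state(): the state, without advancing time (a new reading comes with each control period).
- camera(name): name is "scene" or "top" or "wrist"; returns a dict with "frame" (420x560x3 uint8, red, green, blue), "range_z" (420x560 float32, m along the optical axis (not along the pixel's ray), 0 where there is no reading), "fx", "fy", "cx", "cy" (pixels), "camera_from_world" (4x4, takes a point from world to camera coordinates). Camera axes: x right, y down, z forward; pixel columns grow to the right and rows downward; lengths in m; the calibration is good to about 2 mm. A picture is of the moment at which its call begins.
- hand_in(): hands the job in, once; it reports no verdict.
The state is a dict: "time": time; "joints": joint angles; "joint_vel": joint speeds; "tau": joint torques, N m; "tcp_pos": TCP position; "orientation": TCP orientation; "contact_force": force on the tool from outside, world axes, zero at the start; "torque": the same for the moment, N m; "gripper_width": finger opening in m.
Only numpy, scipy, OpenCV 4.12 (cv2) and the standard library are available. Lean on these libraries where they do the work, as an engineer would, in place of code of your own. Each camera call takes 0.05 s, during which the arm holds its last target. There are 200 camera calls.

## Working session

There is one attempt and no reset: what is moved stays moved. The work goes in short steps, Python scripts to look and compute and a shell command to move; the robot and the scene stay as the last step left them, time stands still between calls to the robot, and variables do not carry over. Pictures are saved under pics/ and viewed, about 8 in all and at most 12, crops included, and the job is handed in when it is done.

```bash
mkdir -p pics; ls
cat > h.py <<'E'
from rig import *
import numpy as np, cv2
def snap(n):
    c=camera(n); T=np.linalg.inv(c["camera_from_world"]); z=c["range_z"]
    v,u=np.mgrid[:z.shape[0],:z.shape[1]]
    P=np.stack([(u-c["cx"])/c["fx"]*z,(v-c["cy"])/c["fy"]*z,z],-1)@T[:3,:3].T+T[:3,3]
    P[z<=0]=np.nan
    return c,P
def save(c,f): cv2.imwrite("pics/"+f,c["frame"][:,:,::-1])
def ray(c,u,v,h):
    T=np.linalg.inv(c["camera_from_world"]); d=T[:3,:3]@[(u-c["cx"])/c["fx"],(v-c["cy"])/c["fy"],1]; o=T[:3,3]
    return o+d*(h-o[2])/d[2]
E
python3 - <<'E'
from h import *
s=state();print(s)
for n in("scene","top"):
    c,P=snap(n);save(c,n+"1.png");np.savez("pics/"+n+"1.npz",P=P,f=c["frame"],T=c["camera_from_world"],k=[c["fx"],c["fy"],c["cx"],c["cy"]]);print(n,c["fx"],np.linalg.inv(c["camera_from_world"])[:3])
E
```

```text
pics
{'time': 0.0, 'joints': array([ 1.06472910e+00,  3.78088904e-01,  7.96810255e-02,  1.27441648e+00,
       -7.53948363e-06,  1.46052800e+00]), 'joint_vel': array([-7.19981647e-06,  6.02135576e-04,  4.23407238e-04,  4.01915056e-05,
        1.03750291e-03,  1.31965393e-03]), 'tau': array([-1.64938556e-03, -4.63608456e+01,  2.69872445e+01,  2.07548548e-02,
       -1.59943124e-04,  1.10388898e-07]), 'tcp_pos': array([0.22142813, 0.5301221 , 0.30296733]), 'orientation': array([[ 3.85544455e-01,  9.22688745e-01, -9.76474457e-04],
       [ 9.22687058e-01, -3.85545632e-01, -1.77748536e-03],
       [-2.01654120e-03, -2.15680719e-04, -9.99997944e-01]]), 'contact_force': array([ 0.70762748, -0.68397725,  0.07499891]), 'torque': array([-0.00400326,  0.01115923,  0.04099249]), 'gripper_width': 0.08513607789796732}
scene 500.26957487999437 [[ 0.52320472  0.55832007 -0.64384434  1.31828258]
 [ 0.85219006 -0.347536    0.39114041 -0.48043772]
 [-0.00537755 -0.75332425 -0.65762729  0.839454  ]]
top 500.045678432201 [[ 0.01472545 -0.99738327  0.07077973  0.43685897]
 [-0.99983246 -0.01545737 -0.00980419  0.00820637]
 [ 0.0108726  -0.0706235  -0.99744379  1.45582413]]
```

View pics/top1.png

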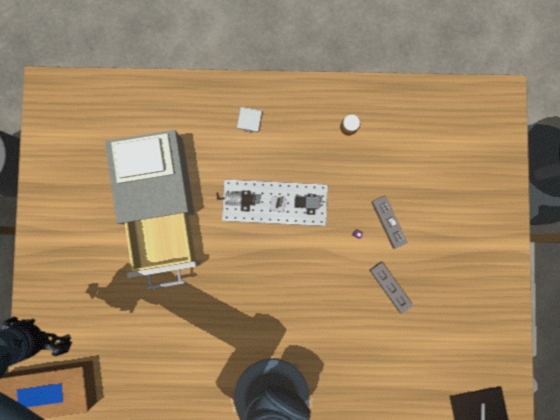

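View pics/scene1.png

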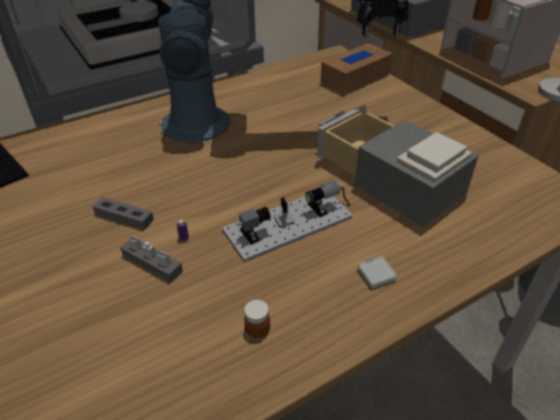

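Top view: the station is at (275,202) with the aperture at (280,202), and the drawer unit at (150,175) with its drawer open towards row 265. There are two rack look-alikes, at (389,222) and (391,287). The one at (389,222) is farther from the base (about (270,385)) and holds the cuvettes, so it fits. The purple look-alike at (358,234) is to be left alone. The scene view shows the same layout.

Run:
```python
from h import *
D=np.load("pics/top1.npz");P=D["P"];f=D["f"]
Z=P[...,2]
def rect(name,r,zlo,zhi):
    u0,u1,v0,v1=r; S=np.zeros(Z.shape,bool); S[v0:v1,u0:u1]=1
    m=S&(Z>zlo)&(Z<zhi); m=m.astype(np.uint8)
    n,l,st,_=cv2.connectedComponentsWithStats(m); 
    i=1+np.argmax(st[1:,4]); p=P[l==i]
    (cx,cy),(w,h),a=cv2.minAreaRect((p[:,:2]*1000).astype(np.float32))
    print(name,"c",round(cx,1),round(cy,1),"size",round(w,1),round(h,1),"ang",round(a,1),"z",np.median(p[:,2]).round(4),len(p))
rect("station",(205,340,165,240),.006,.02)
rect("rack",(365,415,185,255),.018,.036)
rect("rack2",(360,420,255,320),.018,.036)
rect("unit",(95,200,120,235),.115,.135)
rect("unit top thing",(95,200,120,235),.138,.175)
rect("drawer floor",(115,200,205,290),.012,.035)
rect("front",(115,205,250,295),.095,.13)
rect("handle",(115,205,262,300),.075,.095)
rect("ap plate",(268,292,185,220),.06,.09)
rect("ap foot",(265,294,185,220),.018,.03)
rect("cuv",(365,415,185,255),.045,.08)
rect("camL",(292,330,185,220),.05,.09)
rect("lamp",(215,266,185,220),.05,.09)
b=cv2.resize(f[180:255,365:420],None,fx=7,fy=7,interpolation=2)
b2=cv2.resize(f[175:230,215:335],None,fx=6,fy=6,interpolation=2)
g=np.zeros((b.shape[0]+b2.shape[0],800,3),np.uint8); g=np.zeros((600,800,3),np.uint8)
b=cv2.resize(f[188:253,368:413],(360,520),interpolation=2); g[:520,:360]=b
S=np.load("pics/scene1.npz")["f"]; g[:300,370:790]=cv2.resize(S[225:285,110:194],(420,300),interpolation=2)
g[305:500,370:790]=cv2.resize(f[178:229,219:329],(420,195),interpolation=2)
cv2.imwrite("pics/crop1.png",g[:,:,::-1])
```

```text
station c 549.6 1.9 size 299.8 120.9 ang 88.1 z 0.011 3126
rack c 496.8 -329.5 size 150.1 42.8 ang 25.0 z 0.0258 599
rack2 c 309.5 -333.6 size 150.6 41.1 ang 36.0 z 0.0262 641
unit c 606.3 348.8 size 227.1 192.4 ang 10.3 z 0.1237 3981
unit top thing c 653.7 361.0 size 103.3 135.8 ang 11.7 z 0.153 1653
drawer floor c 435.1 325.1 size 134.1 136.5 ang 10.3 z 0.0207 2274
front c 372.3 303.4 size 71.8 183.3 ang 0.8 z 0.1089 613
handle c 328.9 296.9 size 38.4 102.9 ang 10.3 z 0.09 204
ap plate c 544.5 -6.2 size 7.6 27.7 ang 79.5 z 0.0733 31
ap foot c 544.3 -6.2 size 39.0 39.9 ang 79.5 z 0.0214 124
cuv c 496.8 -328.7 size 20.7 13.5 ang 34.5 z 0.0527 41
camL c 545.7 -92.1 size 79.3 32.0 ang 86.6 z 0.074 301
lamp c 553.4 107.9 size 36.8 104.3 ang 0.2 z 0.072 357
```

View pics/crop1.png

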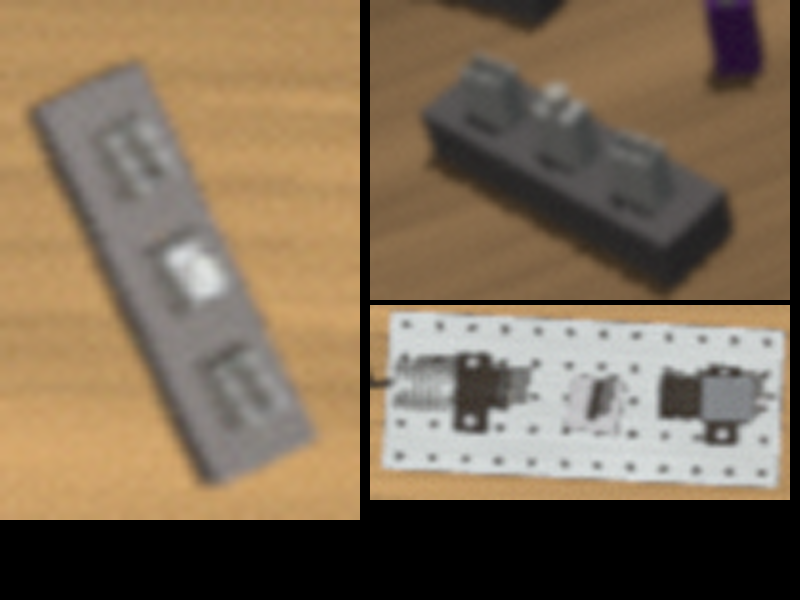

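The crop confirms it: the white stopper is on the cuvette in the middle well of the far rack, with open spares on either side, and the purple one stands outside. The measured sizes match the given ones: station 300x121, rack 150x43 and aperture foot 39x40 mm. Next I turn to the aperture's plate and move over it.

```bash
cat > to.py <<'E'
import sys
from h import *
def plan(x,y,z,yawdeg):
    s=state();R=s["orientation"];a=np.radians(yawdeg)
    G=np.array([[np.cos(a),np.sin(a),0],[np.sin(a),-np.cos(a),0],[0,0,-1.]])
    rv=cv2.Rodrigues(R.T@G)[0].ravel(); d=np.array([x,y,z])-s["tcp_pos"]*1000
    print("t",round(s["time"],2),"tcp",(s["tcp_pos"]*1000).round(1),"w",round(s["gripper_width"]*1000,1),"F",s["contact_force"].round(1),"j",s["joints"].round(2))
    print("shift now",(R.T@d).round(1),"turn",rv.round(3),"shift after turn",(G.T@d).round(1))
if __name__=="__main__": plan(*map(float,sys.argv[1:5]))
E
T='[0,0,0,0,0,0.113,60]'
python3 -m inch '[[0,0,0,0,0,0.113,60],[0,0,0,0,0,0.113,60],[0,0,0,0,0,0.113,60],[0,0,0,0,0,0.113,60],[0,0,0,0,0,0.113,60],[0,0,0,0,0,0.113,60],[0,0,0,0,0,0.113,60],[0,0,0,0,0,0.113,60],[0,0,0,0,0,0.113,60],[0,0,0,0,0,0.113,60],[0,0,0,0,0,0.113,60],[0,0,0,0,0,0.113,60]]'
python3 -m inch '[[27,30,0,0,0,0,60],[27,30,0,0,0,0,60],[27,30,0,0,0,0,60],[27,30,0,0,0,0,60],[27,30,0,0,0,0,60],[27,30,0,0,0,0,60],[27,30,0,0,0,0,60],[27,30,0,0,0,0,60],[27,30,0,0,0,0,60],[27,30,0,0,0,0,60],[27,30,0,0,0,0,60],[20,20,0,0,0,0,60]]'
python3 to.py 544.4 -6.2 200 -10.5
```

```text
time: 1.1
tcp_pos: [0.2215, 0.5303, 0.3033]
orientation: [[0.983, -0.185, -0.001], [-0.185, -0.983, -0.001], [-0.0, 0.001, -1.0]]
contact_force: [0.2, -0.2, 0.5]
gripper_width: 0.0602
time: 2.1
tcp_pos: [0.4714, 0.1263, 0.3036]
orientation: [[0.983, -0.182, -0.0], [-0.182, -0.983, -0.001], [-0.0, 0.001, -1.0]]
contact_force: [-0.1, 1.6, 1.0]
gripper_width: 0.0601
t 2.1 tcp [471.4 126.3 303.6] w 60.1 F [-0.1  1.6  1. ] j [ 0.13  0.2  -0.16  1.21 -0.    1.89]
shift now [ 95.9 116.8 103.7] turn [ 0.001  0.    -0.   ] shift after turn [ 95.9 116.9 103.6]
```

```bash
python3 -m inch '[[20,24,14,0,0,0,60],[20,24,14,0,0,0,60],[20,24,14,0,0,0,60],[20,24,14,0,0,0,60],[16,20,14,0,0,0,60],[0,0,14,0,0,0,60],[0,0,10,0,0,0,60],[0,0,0,0,0,0,60],[0,0,0,0,0,0,60]]'
python3 - <<'E'
from to import *
plan(544.4,-6.2,120,-10.5)
c,P=snap("wrist");save(c,"w1.png")
T=np.linalg.inv(c["camera_from_world"]);print(T[:3].round(3))
Z=P[...,2]
for n,lo,hi in(("plate",.069,.085),("foot",.017,.028)):
    m=(Z>lo)&(Z<hi)&(np.hypot(P[...,0]-.544,P[...,1]+.006)<.04)
    p=(P[m][:,:2]*1000).astype(np.float32);print(n,len(p),cv2.minAreaRect(p) if len(p)>4 else 0,np.median(Z[m]))
m=(Z>.045)&(Z<.09)&(abs(P[...,0]-.55)<.03)
ys=P[m][:,1]
print("lens faces", np.nanmin(ys[ys>.02]) if (ys>.02).any() else 0, np.nanmax(ys[ys<-.03]) if (ys<-.03).any() else 0)
D=np.load("pics/top1.npz")["P"];m=(D[...,2]>.055)&(D[...,2]<.09)&(abs(D[...,0]-.55)<.02);ys=D[m][:,1];print("top lens",ys[(ys>.02)&(ys<.2)].min(),ys[(ys<-.03)&(ys>-.2)].max())
E
```

```text
time: 2.85
tcp_pos: [0.543, -0.0015, 0.2093]
orientation: [[0.984, -0.179, -0.002], [-0.179, -0.984, 0.001], [-0.002, -0.0, -1.0]]
contact_force: [-0.4, -0.4, 0.1]
gripper_width: 0.06
t 2.85 tcp [543.   -1.5 209.3] w 60.0 F [-0.4 -0.4  0.1] j [-0.12  0.36 -0.19  1.02  0.    1.63]
shift now [ 2.4  4.4 89.3] turn [-0.     0.002  0.003] shift after turn [ 2.2  4.4 89.3]
[[ 0.984 -0.172 -0.051  0.557]
 [-0.18  -0.949 -0.26   0.064]
 [-0.003  0.265 -0.964  0.279]]
plate 596 ((549.9392700195312, -8.838608741760254), (8.747658729553223, 28.006919860839844), 79.23167419433594) 0.07504932294942733
foot 1429 ((549.9888305664062, -8.854265213012695), (40.20423126220703, 40.101417541503906), 79.76774597167969) 0.02123290171243486
lens faces 0.05309799545258753 -0.05480698798841635
top lens 0.05577265647832966 -0.05278561923312923
```

View pics/w1.png

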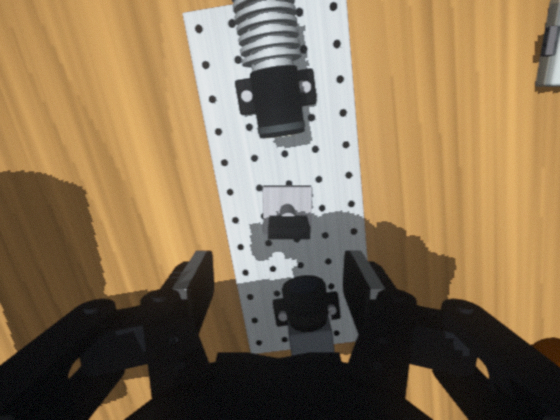

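The wrist view shows the plate at (288,222) between the open pads, with both lenses clear of them. Wrist and top disagree by 6 mm in x and 2.6 mm in y. I will use the wrist-side value; the jaws self-centre in x.

```bash
python3 -m inch '[[3.5,3,0,0,0,0.003,60],[3,3,10,0,0,0,60],[0,0,20,0,0,0,60],[0,0,20,0,0,0,60],[0,0,20,0,0,0,60],[0,0,14,0,0,0,60],[0,0,5,0,0,0,60],[0,0,0,0,0,0,60],[0,0,0,0,0,0,60]]'
python3 -m inch '[[0,0,0,0,0,0,40],[0,0,0,0,0,0,32],[0,0,0,0,0,0,24],[0,0,0,0,0,0,20],[0,0,0,0,0,0,15],[0,0,0,0,0,0,15],[0,0,0,0,0,0,15],[0,0,0,0,0,0,15]]' 40
python3 to.py 549 -8 120 -10.5
```

```text
time: 3.65
tcp_pos: [0.5497, -0.0092, 0.1213]
orientation: [[0.983, -0.183, 0.001], [-0.183, -0.983, -0.0], [0.001, -0.0, -1.0]]
contact_force: [0.7, -0.5, 0.6]
gripper_width: 0.0601
time: 4.32
tcp_pos: [0.5502, -0.0093, 0.122]
orientation: [[0.983, -0.183, 0.002], [-0.183, -0.983, -0.0], [0.002, -0.0, -1.0]]
contact_force: [-0.1, 0.5, 6.4]
gripper_width: 0.027
t 4.32 tcp [550.2  -9.3 122. ] w 27.0 F [-0.1  0.5  6.4] j [-0.13  0.45 -0.31  0.81  0.    1.62]
shift now [-1.4 -1.1  2. ] turn [-0.    -0.002 -0.001] shift after turn [-1.4 -1.1  2. ]
```

```bash
python3 -m inch '[[0,0,-5,0,0,0,15],[0,0,-12,0,0,0,15],[0,0,-18,0,0,0,15],[0,0,-20,0,0,0,15],[0,0,-20,0,0,0,15],[0,0,-20,0,0,0,15],[0,0,-20,0,0,0,15],[0,0,-15,0,0,0,15],[0,0,0,0,0,0,15]]'
python3 to.py 438 320 250 -10.5
```

```text
time: 5.07
tcp_pos: [0.5508, -0.0094, 0.2542]
orientation: [[0.983, -0.183, 0.005], [-0.183, -0.983, -0.001], [0.005, -0.0, -1.0]]
contact_force: [1.3, 0.5, -1.1]
gripper_width: 0.0272
t 5.07 tcp [550.8  -9.4 254.2] w 27.2 F [ 1.3  0.5 -1.1] j [-0.13  0.34 -0.1   1.12  0.    1.62]
shift now [-171.2 -303.2    3.4] turn [-0.    -0.005 -0.001] shift after turn [-171.  -303.3    4.2]
```

```bash
python3 -m inch '[[-5,-10,0,0,0,0,15],[-14,-24,0,0,-0.005,0,15],[-17,-30,0,0,0,0,15],[-17,-30,0,0,0,0,15],[-17,-30,0,0,0,0,15],[-17,-30,0,0,0,0,15],[-17,-30,0,0,0,0,15],[-17,-30,0,0,0,0,15],[-17,-30,0,0,0,0,15],[-17,-30,0,0,0,0,15],[-12,-22,0,0,0,0,15],[-4,-7,0,0,0,0,15]]'
python3 -m inch '[[0,0,0,0,0,0,15],[0,0,10,0,0,0,15],[0,0,15,0,0,0,15],[0,0,15,0,0,0,15],[0,0,5,0,0,0,15],[0,0,0,0,0,0,15],[0,0,0,0,0,0,15]]'
python3 - <<'E'
from to import *
plan(438,320,135,-10.5)
g=np.zeros((420,1120,3),np.uint8)
for i,n in enumerate(("wrist","scene")):
    c,P=snap(n); g[:,560*i:560*i+560]=c["frame"]
    if n=="wrist":
        Z=P[...,2]; m=(Z>.013)&(Z<.03);p=(P[m][:,:2]*1000).astype(np.float32);print("floor",cv2.minAreaRect(p))
cv2.imwrite("pics/d1.png",cv2.resize(g,(800,300),interpolation=3)[:,:,::-1])
E
```

```text
time: 6.07
tcp_pos: [0.4336, 0.323, 0.2497]
orientation: [[0.984, -0.178, -0.009], [-0.178, -0.984, 0.001], [-0.009, 0.001, -1.0]]
contact_force: [0.0, 1.2, -1.6]
gripper_width: 0.0269
time: 6.65
tcp_pos: [0.4365, 0.3188, 0.2062]
orientation: [[0.983, -0.185, -0.006], [-0.185, -0.983, 0.0], [-0.006, 0.001, -1.0]]
contact_force: [0.6, -0.6, -1.4]
gripper_width: 0.0268
t 6.65 tcp [436.5 318.8 206.2] w 26.8 F [ 0.6 -0.6 -1.4] j [ 0.51  0.36 -0.2   1.01  0.    2.27]
shift now [ 1.7 -1.5 71.2] turn [ 0.001  0.006 -0.002] shift after turn [ 1.3 -1.4 71.2]
floor ((463.0816955566406, 234.45401000976562), (155.40464782714844, 353.0934143066406), 11.477514266967773)
```

View pics/d1.png

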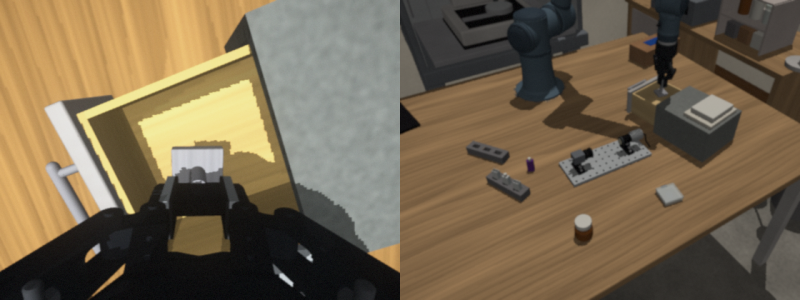

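The wrist half (left) shows the foot at (197,160), in the middle of the drawer's open part, clear of all walls. Next I lower it.

```bash
python3 -m inch '[[0,0,10,0,0.006,0,15],[0,0,15,0,0,0,15],[0,0,18,0,0,0,15],[0,0,14,0,0,0,15],[0,0,7,0,0,0,15],[0,0,3,0,0,0,15],[0,0,1.5,0,0,0,15],[0,0,1.5,0,0,0,15],[0,0,1.5,0,0,0,15],[0,0,0,0,0,0,15],[0,0,0,0,0,0,15]]'
python3 to.py 438 320 132 -10.5
```

```text
time: 7.67
tcp_pos: [0.4368, 0.3202, 0.1357]
orientation: [[0.983, -0.183, 0.002], [-0.183, -0.983, 0.0], [0.002, -0.001, -1.0]]
contact_force: [-0.3, -0.1, -1.5]
gripper_width: 0.0272
t 7.67 tcp [436.8 320.2 135.7] w 27.2 F [-0.3 -0.1 -1.5] j [ 0.52  0.42 -0.31  0.84 -0.    2.27]
shift now [ 1.2 -0.   3.7] turn [-0.001 -0.002 -0.001] shift after turn [ 1.2 -0.   3.7]
```

```bash
python3 -m inch '[[0,0,1,0,0,0,15],[0,0,1,0,0,0,15],[0,0,1,0,0,0,15],[0,0,0,0,0,0,15]]'
python3 -m inch '[[0,0,0.7,0,0,0,15],[0,0,0,0,0,0,15]]'
```

```text
time: 8.0
tcp_pos: [0.4365, 0.32, 0.1321]
orientation: [[0.983, -0.183, 0.001], [-0.183, -0.983, -0.0], [0.001, -0.0, -1.0]]
contact_force: [0.2, 0.2, -1.1]
gripper_width: 0.0273
time: 8.17
tcp_pos: [0.4369, 0.3201, 0.132]
orientation: [[0.983, -0.183, 0.002], [-0.183, -0.983, 0.0], [0.002, -0.001, -1.0]]
contact_force: [0.3, 0.2, 2.7]
gripper_width: 0.027
```

Force went from -1.1 to +2.7 N, so the foot is on the floor. Release and rise.

```bash
python3 -m inch '[[0,0,0,0,0,0,31],[0,0,0,0,0,0,35],[0,0,0,0,0,0,42],[0,0,0,0,0,0,48],[0,0,0,0,0,0,48],[0,0,0,0,0,0,48]]'
python3 -m inch '[[0,0,-6,0,0,0,48],[0,0,-14,0,0,0,48],[0,0,-20,0,0,0,48],[0,0,-20,0,0,0,48],[0,0,-20,0,0,0,48],[0,0,-20,0,0,0,48],[0,0,-8,0,0,0,48],[0,0,0,0,0,0,48]]'
python3 - <<'E'
from to import *
c,P=snap("top");Z=P[...,2]
R=(P[...,0]>.28)&(P[...,0]<.52)&(P[...,1]>.2)&(P[...,1]<.42)
for n,lo,hi in(("front+handle",.09,.118),("plate",.08,.092)):
    pass
m=R&(Z>.08)&(Z<.097)&(P[...,0]<.365);print("handle",cv2.minAreaRect((P[m][:,:2]*1000).astype(np.float32)),np.median(Z[m]))
c2,P=snap("wrist");Z=P[...,2]
m=(Z>.078)&(Z<.095)&(np.hypot(P[...,0]-.437,P[...,1]-.32)<.035);print("plate",cv2.minAreaRect((P[m][:,:2]*1000).astype(np.float32)),np.median(Z[m]),m.sum())
m=(Z>.078)&(Z<.1)&(P[...,0]<.37)&(P[...,1]<.36);print("handle w",m.sum(),cv2.minAreaRect((P[m][:,:2]*1000).astype(np.float32)) if m.sum()>5 else 0)
plan(310,293,250,10.3)
E
```

```text
time: 8.67
tcp_pos: [0.4364, 0.32, 0.1314]
orientation: [[0.983, -0.183, 0.001], [-0.183, -0.983, -0.0], [0.001, 0.0, -1.0]]
contact_force: [-0.3, 0.1, 0.5]
gripper_width: 0.0478
time: 9.33
tcp_pos: [0.4377, 0.3207, 0.242]
orientation: [[0.983, -0.183, 0.005], [-0.183, -0.983, 0.002], [0.005, -0.003, -1.0]]
contact_force: [-0.4, -0.0, -0.1]
gripper_width: 0.0481
handle ((339.8164978027344, 300.7443542480469), (60.731143951416016, 106.39395904541016), 11.213926315307617) 0.0900196375081389
plate ((437.1341247558594, 320.3877258300781), (8.649323463439941, 27.642269134521484), 78.8581771850586) 0.08510678664702567 509
handle w 2264 ((344.31646728515625, 313.4622802734375), (62.78586196899414, 81.92682647705078), 12.12629222869873)
t 9.43 tcp [436.3 320.  239.1] w 48.4 F [ 0.6 -0.  -0.2] j [ 0.52  0.34 -0.15  1.08 -0.    2.27]
shift now [-119.2   49.6  -11. ] turn [ 0.    -0.001 -0.364] shift after turn [-129.1    3.9  -10.9]
```

The plate top is at z=85 mm (expected 86), so the aperture stands at (437,320) as placed. The handle bar is at about (316,294.5). I go in front of it with the gripper closed.

```bash
python3 -m inch '[[0,0,0,0,0,-0.091,20],[0,0,0,0,0,-0.091,0],[0,0,0,0,0,-0.091,0],[0,0,0,0,0,-0.091,0],[-20,0,0,0,0,0,0],[-30,0,0,0,0,0,0],[-30,0,0,0,0,0,0],[-30,0,0,0,0,0,0],[-30,0,0,0,0,0,0],[-25,0,0,0,0,0,0],[-10,2,0,0,0,0,0],[0,2,0,0,0,0,0]]'
python3 to.py 262 284 147 10.3
```

```text
time: 10.43
tcp_pos: [0.2622, 0.2834, 0.2379]
orientation: [[0.983, 0.181, -0.002], [0.181, -0.983, -0.002], [-0.002, 0.002, -1.0]]
contact_force: [0.4, 0.1, -0.1]
gripper_width: -0.0001
t 10.43 tcp [262.2 283.4 237.9] w -0.1 F [ 0.4  0.1 -0.1] j [ 0.66  0.04 -0.52  1.01 -0.    2.05]
shift now [ 0.1 -0.8 90.9] turn [0.002 0.002 0.002] shift after turn [-0.1 -0.6 90.9]
```

```bash
python3 -m inch '[[0,0,15,0,0,0,0],[0,0,20,0,0,0,0],[0,0,20,0,0,0,0],[0,0,20,0,0,0,0],[0,0,11,0,0,0,0],[0,0,5,0,0,0,0],[0,0,0,0,0,0,0]]'
python3 -m inch '[[4,0,0,0,0,0,0],[5,0,0,0,0,0,0],[5,0,0,0,0,0,0],[5,0,0,0,0,0,0],[5,0,0,0,0,0,0],[5,0,0,0,0,0,0],[5,0,0,0,0,0,0],[5,0,0,0,0,0,0],[0,0,0,0,0,0,0]]'
python3 to.py 430 314 147 10.3
```

```text
time: 11.02
tcp_pos: [0.2653, 0.2842, 0.147]
orientation: [[0.984, 0.178, -0.001], [0.178, -0.984, -0.002], [-0.001, 0.002, -1.0]]
contact_force: [0.2, -0.6, -0.4]
gripper_width: 0.0002
time: 11.77
tcp_pos: [0.3045, 0.292, 0.1485]
orientation: [[0.984, 0.179, 0.002], [0.179, -0.984, 0.0], [0.002, -0.0, -1.0]]
contact_force: [-0.5, 0.3, -0.6]
gripper_width: 0.0001
t 11.77 tcp [304.5 292.  148.5] w 0.1 F [-0.5  0.3 -0.6] j [ 0.61  0.19 -0.6   0.77 -0.    2.01]
shift now [127.4   0.8   1.7] turn [-0.    -0.002 -0.   ] shift after turn [127.4   0.8   1.5]
```

```bash
python3 -m inch '[[5,0,0,0,0,0,0],[5,0,0,0,0,0,0],[6,0,0,0,0,0,0],[7,0,0,0,0,0,0],[7,0,0,0,0,0,0],[7,0,0,0,0,0,0],[7,0,0,0,0,0,0],[7,0,0,0,0,0,0],[7,0,0,0,0,0,0],[7,0,0,0,0,0,0],[7,0,0,0,0,0,0],[7,0,0,0,0,0,0]]'
python3 -m inch '[[7,0,0,0,0,0,0],[6,0,0,0,0,0,0],[5,0,0,0,0,0,0],[5,0,0,0,0,0,0],[4,0,0,0,0,0,0],[4,0,0,0,0,0,0],[3,0,0,0,0,0,0],[2,0,0,0,0,0,0],[2,0,0,0,0,0,0],[0,0,0,0,0,0,0]]'
python3 - <<'E'
from to import *
plan(430,314,147,10.3)
c,P=snap("scene");cv2.imwrite("pics/s2.png",cv2.resize(c["frame"][80:240,290:500],(630,480),interpolation=2)[:,:,::-1])
E
```

```text
time: 12.77
tcp_pos: [0.3818, 0.3059, 0.1484]
orientation: [[0.984, 0.179, 0.001], [0.179, -0.984, -0.0], [0.001, 0.0, -1.0]]
contact_force: [-1.2, -1.5, -0.5]
gripper_width: -0.0001
time: 13.6
tcp_pos: [0.4191, 0.3129, 0.1486]
orientation: [[0.984, 0.179, 0.002], [0.179, -0.984, 0.0], [0.002, 0.0, -1.0]]
contact_force: [-0.3, -1.1, 0.2]
gripper_width: 0.0001
t 13.6 tcp [419.1 312.9 148.6] w 0.1 F [-0.3 -1.1  0.2] j [ 0.52  0.37 -0.35  0.85 -0.    1.91]
shift now [11.   0.8  1.6] turn [ 0.    -0.002  0.   ] shift after turn [11.   0.8  1.6]
```

View pics/s2.png

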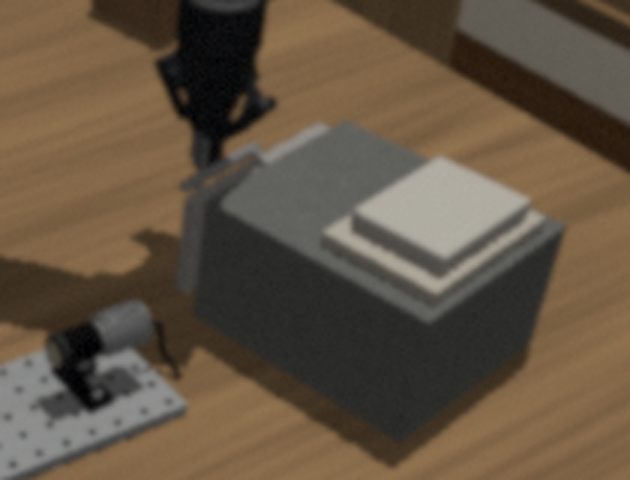

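The drawer is nearly shut, with a thin gap still showing at (195,240) and the fingers on the bar at (205,165). I continue until the force rises.

```bash
python3 -m inch '[[3,0,0,0,0,0,0],[3,0,0,0,0,0,0],[3,0,0,0,0,0,0],[2,0,0,0,0,0,0],[2,0,0,0,0,0,0],[0,0,0,0,0,0,0]]'
python3 -m inch '[[2,0,0,0,0,0,0],[2,0,0,0,0,0,0],[2,0,0,0,0,0,0],[2,0,0,0,0,0,0],[0,0,0,0,0,0,0]]'
```

```text
time: 14.15
tcp_pos: [0.431, 0.315, 0.1484]
orientation: [[0.984, 0.179, -0.0], [0.179, -0.984, -0.0], [-0.0, 0.0, -1.0]]
contact_force: [-2.8, -0.7, 2.0]
gripper_width: 0.0001
time: 14.57
tcp_pos: [0.4326, 0.3152, 0.1482]
orientation: [[0.983, 0.181, -0.013], [0.181, -0.984, -0.002], [-0.013, -0.001, -1.0]]
contact_force: [-20.6, -2.4, 18.7]
gripper_width: 0.0001
```

```bash
python3 -m inch '[[0,0,0,0,0,0,0],[0,0,0,0,0,0,0],[0,0,0,0,0,0,0]]'
python3 -m inch '[[-6,0,0,0,0,0,0],[-8,0,0,0,0,0,0],[-10,0,0,0,0,0,0],[-10,0,-4,0,0,0,0],[-8,0,-15,0,0,0,0],[0,0,-20,0,0,0,0],[0,0,-20,0,0,0,0],[0,0,-20,0,0,0,20],[0,0,-10,0,0,0,40]]'
python3 - <<'E'
from to import *
c,P=snap("wrist");Z=P[...,2]
a=np.radians(10.3);U=np.array([np.cos(a),np.sin(a)]);x=P[...,:2]@U*1000
for n,lo,hi in(("unit top",.12,.13),("front panel",.105,.117),("bar",.08,.097)):
    m=(Z>lo)&(Z<hi)&(P[...,1]>.24)&(P[...,1]<.42)&(x<600);q=x[m];print(n,m.sum(),np.percentile(q,[1,50,99]).round(1),np.median(Z[m]))
save(c,"w2.png")
plan(497,-329.5,200,-65)
E
```

```text
time: 14.82
tcp_pos: [0.4325, 0.3152, 0.1482]
orientation: [[0.983, 0.181, -0.012], [0.181, -0.984, -0.002], [-0.012, -0.0, -1.0]]
contact_force: [-20.0, -2.2, 18.6]
gripper_width: -0.0001
time: 15.57
tcp_pos: [0.3983, 0.3093, 0.2401]
orientation: [[0.984, 0.179, 0.005], [0.179, -0.984, 0.002], [0.005, -0.001, -1.0]]
contact_force: [1.1, 0.2, -0.3]
gripper_width: 0.0231
unit top 22098 [550.2 574.6 599.5] 0.12418400863019025
front panel 7011 [535.2 542.8 551.1] 0.1116285804788826
bar 4997 [495.1 517.1 536.1] 0.09011251566361242
t 15.62 tcp [399.  309.7 241.1] w 31.0 F [ 1.8 -0.3  0.9] j [ 0.53  0.26 -0.25  1.05 -0.    1.93]
shift now [-18.3 646.5  40. ] turn [-0.006 -0.005  1.315] shift after turn [620.7 181.3  41.1]
```

View pics/w2.png

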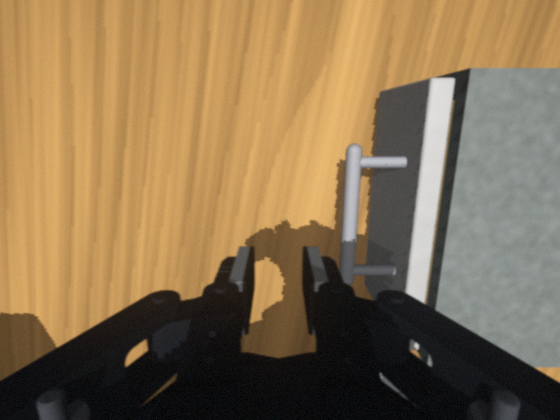

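The drawer is shut: the panel's rear edge at 551 mm meets the unit's top front edge at 550 mm, and the bar front is at 495 mm with the face at 535 mm. In the picture the bar is at (352,210), with the white panel at (430,190) flush against the unit. Now I go to the cuvette.

```bash
python3 -m inch '[[0,0,0,0,0,0.1195,40],[0,0,0,0,0,0.1195,40],[0,0,0,0,0,0.1195,40],[0,0,0,0,0,0.1195,40],[0,0,0,0,0,0.1195,40],[0,0,0,0,0,0.1195,40],[0,0,0,0,0,0.1195,40],[0,0,0,0,0,0.1195,40],[0,0,0,0,0,0.1195,40],[0,0,0,0,0,0.1195,40],[0,0,0,0,0,0.12,40],[15,4,0,0,0,0,40]]'
python3 -m inch '[[25,8,0,0,0,0,40],[37,11,0,0,0,0,40],[37,11,0,0,0,0,40],[37,11,0,0,0,0,40],[37,11,0,0,0,0,40],[37,11,0,0,0,0,40],[37,11,0,0,0,0,40],[37,11,0,0,0,0,40],[37,11,0,0,0,0,40],[37,11,0,0,0,0,40],[37,11,0,0,0,0,40],[37,11,0,0,0,0,40]]'
python3 to.py 497 -329.5 200 -65
```

```text
time: 16.62
tcp_pos: [0.4138, 0.2689, 0.2362]
orientation: [[0.453, -0.892, -0.009], [-0.891, -0.453, 0.018], [-0.02, -0.0, -1.0]]
contact_force: [-0.0, 0.0, 0.5]
gripper_width: 0.0399
time: 17.62
tcp_pos: [0.4939, -0.1755, 0.2273]
orientation: [[0.454, -0.891, -0.01], [-0.891, -0.454, 0.019], [-0.021, -0.0, -1.0]]
contact_force: [0.2, -0.5, 0.5]
gripper_width: 0.0399
t 17.62 tcp [ 493.9 -175.5  227.3] w 39.9 F [ 0.2 -0.5  0.5] j [-0.47  0.32 -0.2   1.06  0.01  2.2 ]
shift now [139.2  67.1  24.3] turn [0.    0.021 0.034] shift after turn [140.9  62.3  27.3]
```

```bash
python3 -m inch '[[0,0,0,0,0.021,0.034,40],[20,9,0,0,0,0,40],[28,12,5,0,0,0,40],[28,12,5,0,0,0,40],[28,12,5,0,0,0,40],[22,10,5,0,0,0,40],[11,5,3,0,0,0,40],[0,0,0,0,0,0,40],[0,0,0,0,0,0,40]]'
cat > cuv.py <<'E'
from to import *
c,P=snap("wrist");Z=P[...,2];f=c["frame"]
m=(Z>.018)&(Z<.036)&(np.hypot(P[...,0]-.5,P[...,1]+.33)<.09)
n,l,st,_=cv2.connectedComponentsWithStats(m.astype(np.uint8));i=1+np.argmax(st[1:,4])
r=cv2.minAreaRect((P[l==i][:,:2]*1000).astype(np.float32));print("rack",r,np.median(Z[l==i]))
m=(f.min(-1)>175)&(np.hypot(P[...,0]-.5,P[...,1]+.33)<.05)
n,l,st,ce=cv2.connectedComponentsWithStats(m.astype(np.uint8));i=1+np.argmax(st[1:,4]);u,v=ce[i]
print("stopper px",ce[i].round(1),st[i],"z",np.nanmedian(Z[l==i]),"ray@.065",(ray(c,u,v,.065)*1000).round(1))
m=(Z>.048)&(Z<.058)&(np.hypot(P[...,0]-.5,P[...,1]+.33)<.02)
if m.sum()>5: print("glass",cv2.minAreaRect((P[m][:,:2]*1000).astype(np.float32)),m.sum())
plan(497,-329.5,104,-65)
E
cat cuv.py >/dev/null
python3 - <<'E'
exec(open("cuv.py").read()); save(c,"w3.png")
E
```

```text
time: 18.37
tcp_pos: [0.4976, -0.3226, 0.2044]
orientation: [[0.423, -0.906, -0.001], [-0.906, -0.423, 0.001], [-0.002, 0.0, -1.0]]
contact_force: [-0.3, -0.5, -0.3]
gripper_width: 0.0399
rack ((501.7846374511719, -332.8364562988281), (150.050537109375, 40.13098907470703), 25.292800903320312) 0.0272930787606247
stopper px [293.4 160.9] [283 146  23  27 194] z 0.053786633608714496 ray@.065 [ 539.6 -314.3   65. ]
glass ((502.2854919433594, -332.546875), (23.19843101501465, 12.442008972167969), 33.447044372558594) 391
t 18.42 tcp [ 497.8 -322.   204.9] w 40.0 F [0.4 0.2 0.6] j [-0.68  0.46 -0.06  1.06  0.    2.02]
shift now [  6.6   3.9 100.9] turn [-0.     0.001  0.001] shift after turn [  6.5   3.9 100.9]
```

View pics/w3.png

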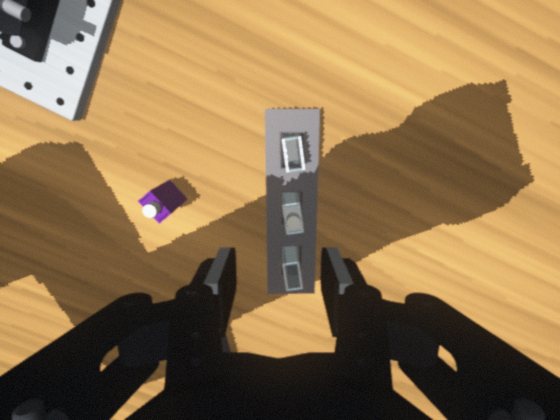

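Measured candidates in the wrist view: the stoppered cuvette is at (293,217) in the middle well. The spares are at (292,152) and (292,270), and the purple one is at (160,203). The cuvette is yawed 8° in its well (both views agree: 33.4° and 34.5° against the rack's 25.3°), so I match the jaws to it.

```bash
python3 -m inch '[[0,0,0,0,0,-0.07,36],[0,0,0,0,0,-0.07,34],[0,0,0,0,0,0,34]]'
python3 to.py 502.3 -332.5 104 -57
```

```text
time: 18.67
tcp_pos: [0.4983, -0.3214, 0.2057]
orientation: [[0.548, -0.836, 0.001], [-0.836, -0.548, 0.0], [0.0, -0.0, -1.0]]
contact_force: [-0.6, 0.2, -0.8]
gripper_width: 0.034
t 18.67 tcp [ 498.3 -321.4  205.7] w 34.0 F [-0.6  0.2 -0.8] j [-0.68  0.46 -0.06  1.06  0.    1.88]
shift now [ 11.5   2.8 101.7] turn [-0.    -0.     0.005] shift after turn [ 11.5   2.7 101.7]
```

```bash
python3 -m inch '[[6,1.5,5,0,0,0,34],[5.5,1.3,15,0,0,0,34],[0,0,15,0,0,0,34],[0,0,15,0,0,0,34],[0,0,5,0,0,0,34],[0,0,0,0,0,0,34],[0,0,0,0,0,0,34]]'
python3 - <<'E'
from to import *
c,P=snap("wrist");Z=P[...,2]
for lo,hi in((.048,.058),(.06,.07)):
    m=(Z>lo)&(Z<hi)&(np.hypot(P[...,0]-.502,P[...,1]+.3325)<.02)
    if m.sum()>5: print(lo,cv2.minAreaRect((P[m][:,:2]*1000).astype(np.float32)),m.sum(),np.median(Z[m]))
save(c,"w4.png")
plan(502.3,-332.5,104,-57)
E
```

```text
time: 19.25
tcp_pos: [0.5021, -0.3341, 0.1504]
orientation: [[0.546, -0.838, 0.0], [-0.838, -0.546, -0.0], [0.0, -0.0, -1.0]]
contact_force: [0.9, -0.3, 0.5]
gripper_width: 0.034
0.048 ((502.2291564941406, -332.39178466796875), (23.106704711914062, 12.146766662597656), 33.13554000854492) 626 0.05424303528149753
0.06 ((502.5924987792969, -332.53717041015625), (9.713892936706543, 9.578590393066406), 4.093408107757568) 300 0.06398821752038361
t 19.3 tcp [ 502.4 -334.5  151. ] w 34.0 F [ 1.  -0.5 -0.3] j [-0.69  0.52 -0.11  0.94 -0.    1.87]
shift now [-1.8 -0.9 47. ] turn [-0.    -0.002  0.001] shift after turn [-1.7 -1.  47. ]
```

View pics/w4.png

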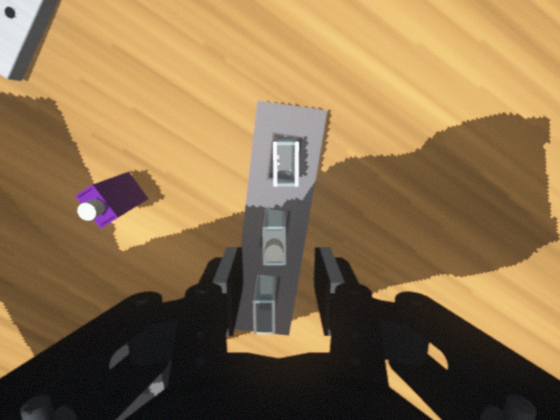

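The stopper is at (274,243), squarely between the pads, and the remeasured centre agrees to 0.3 mm. I go down and grip.

```bash
python3 -m inch '[[-1.5,-1,5,0,0,0,34],[0,0,12,0,0,0,34],[0,0,14,0,0,0,34],[0,0,9,0,0,0,34],[0,0,4,0,0,0,34],[0,0,2,0,0,0,34],[0,0,0,0,0,0,34],[0,0,0,0,0,0,34]]'
python3 to.py 502.3 -332.5 104 -57
```

```text
time: 19.97
tcp_pos: [0.5024, -0.3329, 0.1049]
orientation: [[0.546, -0.838, 0.001], [-0.838, -0.546, -0.001], [0.001, -0.0, -1.0]]
contact_force: [0.5, -0.4, 0.4]
gripper_width: 0.0341
t 19.97 tcp [ 502.4 -332.9  104.9] w 34.1 F [ 0.5 -0.4  0.4] j [-0.69  0.56 -0.17  0.84 -0.    1.87]
shift now [-0.4 -0.1  0.9] turn [-0.    -0.001  0.001] shift after turn [-0.4 -0.1  0.9]
```

```bash
python3 -m inch '[[-0.4,0,0,0,0,0,26],[0,0,0,0,0,0,20],[0,0,0,0,0,0,16],[0,0,0,0,0,0,13],[0,0,0,0,0,0,10],[0,0,0,0,0,0,6],[0,0,0,0,0,0,6],[0,0,0,0,0,0,6]]' 30
python3 to.py 502.3 -332.5 104 -57
```

```text
time: 20.63
tcp_pos: [0.5018, -0.3321, 0.1046]
orientation: [[0.546, -0.838, 0.0], [-0.838, -0.546, -0.0], [0.0, -0.0, -1.0]]
contact_force: [-1.9, 2.0, 5.3]
gripper_width: 0.0116
t 20.63 tcp [ 501.8 -332.1  104.6] w 11.6 F [-1.9  2.   5.3] j [-0.69  0.56 -0.17  0.84  0.    1.87]
shift now [ 0.7 -0.2  0.6] turn [-0.    -0.     0.001] shift after turn [ 0.7 -0.2  0.6]
```

```bash
python3 -m inch '[[0,0,-3,0,0,0,6],[0,0,-6,0,0,0,6],[0,0,-8,0,0,0,6],[0,0,-10,0,0,0,6],[0,0,-12,0,0,0,6],[0,0,-14,0,0,0,6],[0,0,-14,0,0,0,6],[0,0,-13,0,0,0,6],[0,0,-10,0,0,0,6],[0,0,-5,0,0,0,6],[0,0,0,0,0,0,6],[0,0,0,0,0,0,6]]'
python3 to.py 500 -130 200 -1.9
```

```text
time: 21.63
tcp_pos: [0.5019, -0.3324, 0.1994]
orientation: [[0.546, -0.838, 0.001], [-0.838, -0.546, -0.001], [0.001, -0.0, -1.0]]
contact_force: [-0.6, 0.7, -0.5]
gripper_width: 0.0116
t 21.63 tcp [ 501.9 -332.4  199.4] w 11.6 F [-0.6  0.7 -0.5] j [-0.69  0.48 -0.04  1.05 -0.    1.87]
shift now [-170.6 -108.9   -0.7] turn [ 0.    -0.001 -0.96 ] shift after turn [  -8.6 -202.2   -0.6]
```

```bash
python3 -m inch '[[0,0,0,0,0,-0.06,6],[0,0,0,0,0,-0.1,6],[0,0,0,0,0,-0.1,6],[0,0,0,0,0,-0.1,6],[0,0,0,0,0,-0.1,6],[0,0,0,0,0,-0.1,6],[0,0,0,0,0,-0.1,6],[0,0,0,0,0,-0.1,6],[0,0,0,0,0,-0.1,6],[0,0,0,0,0,-0.1,6],[0,0,0,0,0,0,6]]'
python3 -m inch '[[1,-10,0,0,0,0,6],[3,-25,0,0,0,0,6],[4,-33,0,0,0,0,6],[4,-33,0,0,0,0,6],[4,-33,0,0,0,0,6],[4,-33,0,0,0,0,6],[4,-33,0,0,0,0,6],[4,-33,0,0,0,0,6],[4,-33,0,0,0,0,6],[3,-33,0,0,0,0,6],[1,-18,0,0,0,0,6],[1,-10,0,0,0,0,6]]'
python3 -m inch '[[0,0,0,0,0,0,6],[0,0,0,0,0,0,6]]'
python3 - <<'E'
from to import *
plan(550,0,144.6,-1.9)
c,P=snap("wrist");Z=P[...,2];save(c,"w5.png")
X=P[...,0];Y=P[...,1]
m=(Z>.006)&(Z<.017)&(X>.45)&(X<.65)&(abs(Y)<.2)
n,l,st,_=cv2.connectedComponentsWithStats(m.astype(np.uint8));i=1+np.argmax(st[1:,4])
p=(P[m][:,:2]*1000)
print("board rect",cv2.minAreaRect(p.astype(np.float32)))
# side edges per y slice
E=[]
for y in range(-140,150,10):
    q=p[abs(p[:,1]-y)<3][:,0]
    if len(q)>50: E.append((y,q.min(),q.max()))
print(np.round(E,1).tolist())
for n,yl,yh in(("lamp",.045,.12),("cam",-.12,-.045)):
    m=(Z>.06)&(Z<.09)&(Y>yl)&(Y<yh)&(abs(X-.55)<.03)
    if m.sum(): q=P[m]*1000; print(n,m.sum(),"x",np.percentile(q[:,0],[1,50,99]).round(1),"y",np.percentile(q[:,1],[0.5,50,99.5]).round(1),"zmax",np.percentile(q[:,2],99).round(1))
E
```

```text
time: 22.55
tcp_pos: [0.5012, -0.3318, 0.1981]
orientation: [[0.999, -0.032, -0.001], [-0.032, -0.999, 0.001], [-0.001, -0.001, -1.0]]
contact_force: [-0.8, 0.3, -0.5]
gripper_width: 0.0119
time: 23.55
tcp_pos: [0.549, -0.0035, 0.1988]
orientation: [[0.999, -0.032, -0.001], [-0.032, -0.999, 0.0], [-0.001, -0.0, -1.0]]
contact_force: [0.4, -0.1, -0.4]
gripper_width: 0.0122
time: 23.72
tcp_pos: [0.5495, -0.0067, 0.199]
orientation: [[0.999, -0.034, -0.0], [-0.034, -0.999, -0.001], [-0.0, 0.001, -1.0]]
contact_force: [0.3, -0.4, 0.2]
gripper_width: 0.0118
t 23.72 tcp [549.5  -6.7 199. ] w 11.8 F [ 0.3 -0.4  0.2] j [-0.13  0.38 -0.19  1.   -0.    1.48]
shift now [ 0.3 -6.7 54.4] turn [ 0.001  0.    -0.001] shift after turn [ 0.3 -6.7 54.4]
board rect ((554.6785888671875, -5.3280487060546875), (290.0031433105469, 120.58755493164062), 88.0941162109375)
[[-90.0, 492.5, 611.5], [-80.0, 492.4, 612.5], [-70.0, 492.5, 611.8], [-60.0, 493.0, 612.4], [-50.0, 493.1, 613.0], [-40.0, 493.5, 613.8], [-30.0, 494.2, 613.5], [-20.0, 494.1, 614.0], [-10.0, 494.4, 614.3], [0.0, 494.8, 614.8], [10.0, 495.1, 614.5], [20.0, 495.4, 615.0], [30.0, 496.4, 615.7], [40.0, 496.3, 616.1], [50.0, 496.3, 616.5], [60.0, 496.8, 616.8], [70.0, 497.0, 617.5], [80.0, 497.6, 617.4], [90.0, 497.9, 617.8], [100.0, 498.2, 618.0], [110.0, 498.4, 618.5], [120.0, 498.7, 618.8], [130.0, 499.1, 619.1], [140.0, 499.7, 619.1]]
lamp 7005 x [541.6 557.5 575.2] y [ 54.   91.5 118.8] zmax 80.3
cam 1448 x [535.9 548.9 562.7] y [-100.4  -86.3  -67.4] zmax 78.2
```

View pics/w5.png

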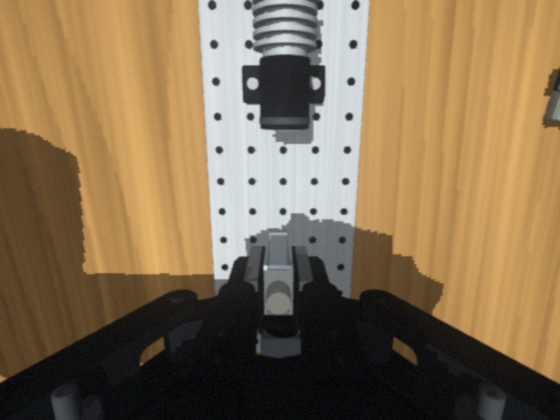

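The cuvette is held upright between the pads (stopper at (278,300)), with the lamp lens face at (285,127) and clear space ahead. The board's centreline from its two edges is x≈554.7 at the mid-gap, about y=-1, and the lamp axis agrees. I lower into the gap.

```bash
python3 -m inch '[[2.5,-3,0,0,0,0,6],[2.6,-2.7,0,0,0,0,6],[0,0,6,0,0,0,6],[0,0,9,0,0,0,6],[0,0,10,0,0,0,6],[0,0,10,0,0,0,6],[0,0,9,0,0,0,6],[0,0,6,0,0,0,6],[0,0,3,0,0,0,6],[0,0,1.3,0,0,0,6],[0,0,0,0,0,0,6],[0,0,0,0,0,0,6]]'
python3 - <<'E'
from to import *
plan(554.8,-1,144.6,-1.9)
g=np.zeros((420,1120,3),np.uint8)
c,P=snap("wrist");Z=P[...,2];X=P[...,0];Y=P[...,1];g[:,:560]=c["frame"]
m=(Z>.006)&(Z<.017)&(X>.45)&(X<.65)&(abs(Y)<.2);p=P[m][:,:2]*1000
E=np.array([(y,q.min(),q.max()) for y in range(-100,140,5) for q in [p[abs(p[:,1]-y)<2][:,0]] if len(q)>40 and 117<np.ptp(q)<124])
if len(E)>3: k=np.polyfit(E[:,0],E[:,1:].mean(1),1);print("centreline at y=-1,slope",np.polyval(k,-1),k[0],len(E))
for n,lo,hi in(("glass top",.088,.099),("stopper",.1,.112)):
    m=(Z>lo)&(Z<hi)&(np.hypot(X-.5548,Y+.001)<.016)
    if m.sum()>5: print(n,m.sum(),cv2.minAreaRect((P[m][:,:2]*1000).astype(np.float32)),np.median(Z[m]))
s,Q=snap("scene");g[:,560:]=cv2.resize(s["frame"][165:255,210:330],(560,420),interpolation=2)
cv2.imwrite("pics/f1.png",cv2.resize(g,(800,300),interpolation=3)[:,:,::-1])
t,Q=snap("top")
D=np.load("pics/top1.npz")["P"]
def blob(A,x,y,r,lo,hi):
    m=(A[...,2]>lo)&(A[...,2]<hi)&(np.hypot(A[...,0]-x,A[...,1]-y)<r);return (np.nanmean(A[m],0)*1000).round(1) if m.any() else None
for n,a in(("box",(.79,.08,.08,.012,.03)),("jar",(.78,-.21,.07,.05,.07)),("spares+",(.497,-.3295,.08,.04,.07))): print(n,blob(D,*a),blob(Q,*a))
E
```

```text
time: 24.77
tcp_pos: [0.5553, -0.0012, 0.1452]
orientation: [[0.999, -0.033, 0.001], [-0.033, -0.999, -0.001], [0.001, 0.0, -1.0]]
contact_force: [-0.2, 1.5, 0.1]
gripper_width: 0.012
t 24.77 tcp [555.3  -1.2 145.2] w 12.0 F [-0.2  1.5  0.1] j [-0.12  0.44 -0.26  0.87 -0.    1.49]
shift now [-0.5 -0.2  0.6] turn [ 0.    -0.001 -0.   ] shift after turn [-0.5 -0.2  0.6]
centreline at y=-1,slope 554.7448947656094 0.03325562819639059 36
glass top 1481 ((553.5922241210938, -2.038926124572754), (24.53551483154297, 27.218425750732422), 87.85247802734375) 0.09471906532204342
stopper 1662 ((553.3750610351562, -1.0960884094238281), (23.450613021850586, 26.596019744873047), 86.42811584472656) 0.10551412243737776
box [790.8  80.3  18. ] [791.   79.9  17.9]
jar [ 775.3 -211.2   59.8] [ 775.  -211.2   59.5]
spares+ [ 495.1 -329.    51.1] [ 494.8 -330.2   49.2]
```

View pics/f1.png

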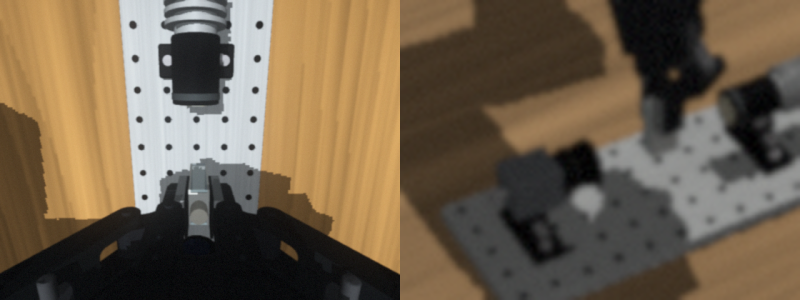

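The cuvette is held in the gap, lined up with the lamp lens (wrist half, (200,210) below (197,70)). The glass top at 94.7 mm puts the underside at about 50 mm, as wanted. The tool is 0.5 mm off the centreline, and the box, jar and spares are unmoved. I hand in.

```bash
python3 -m inch '[[0,0,0,0,0,0,6],[0,0,0,0,0,0,6],[0,0,0,0,0,0,6],[0,0,0,0,0,0,6]]'; python3 -c "
from rig import *
s=state();print(abs(s['joint_vel']).max(),s['gripper_width']);print(hand_in())"
```

```text
time: 25.25
tcp_pos: [0.5551, -0.0012, 0.145]
orientation: [[0.999, -0.034, 0.001], [-0.034, -0.999, -0.0], [0.001, 0.0, -1.0]]
contact_force: [-0.7, 0.8, -0.4]
gripper_width: 0.0118
0.0018917195248041182 0.011834489215383222
the job is handed in; nothing more can be done
None
```

I put the aperture upright in the drawer, pushed the drawer shut, and handed in with the stoppered cuvette held in the light path. The run ended at 25.3 s of robot time, and no verdict was reported.

- **Aperture:** after release its plate top was at 85 mm (expected 86), so it was standing upright on the drawer floor. I did not see it again after shutting the drawer.
- **Drawer:** it stopped against about 20 N, and the panel's rear edge lines up with the unit's front edge to about 1 mm.
- **Cuvette grip:** I gripped it on the frosted faces, with the jaws turned to match its 8° yaw in the well. The measured opening was 11.8 mm for the 12.5 mm glass. The force on each face cannot be read directly; I commanded 30 N.
- **Cuvette position:** the tool is about 0.4 mm from the measured light-path line and near mid-gap. The cuvette's underside is at about 50 mm, which puts the middle of the windows' lower halves at the light's 62 mm. The arm was at rest.
- **Left alone:** the sample box and jar measured within 0.5 mm of their start, and the spares within about 2 mm.

**Disagreements:**
- The top camera put things about 5 mm short in x and 3 mm off in y compared with the wrist camera. I used the wrist camera, because it matched the known tool position at the released aperture to 0.6 mm.
- In the last check the fingers merged with the cuvette in the wrist depth reading, so its sideways position comes from the tool pose. The merged shape was centred about 1 mm off.

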